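# Start the feeders, largest pot first

### The arm

A 6-joint arm with a two-finger parallel gripper is mounted at the origin on the work surface. World frame = base frame: x ahead of the robot, y to its left, z up, the work surface at z = 0. Lengths are in m, angles in degrees, forces in N, time in s.
With the tool pointing down it reaches from about 0.3 to 0.75 m from the base axis. Payload 8.5 kg.
Tool frame: the origin (TCP) lies on the centre line of the jaws, within the pads' length; the fingertips stand 17 mm ahead of it and the grasp point (between the pads) lies 2 mm behind it (env.tcp_to_tips is the distance from the TCP to the fingertips, in m); z points along the fingers, y is the line along which they close (so a half turn about z gives the same grasp; the last joint's range is limited). The gripper opens to 85 mm and grips with 20 to 120 N. Pads are 22 mm wide; open, the fingers measure 114 mm over their backs; the gripper's body (76 mm by 85 mm) begins 54 mm behind the grasp point. The pads swing forward as they close: fully open they stand 13 mm farther back than shut.
Start: joints at [-12.336, 21.807, 74.336, -0, 83.858, -12.336], TCP at [0.55, 0, 0.248] pointing down, gripper open.
Joint ranges: [-178.18, 178.18], [-50.72, 133.34], [12.68, 142.11], [-81.47, 261.47], [9.98, 163.14], [-165.26, 165.26]. Speed limits (degrees/s): [136.94, 136.94, 180, 180, 180, 180].

### API

Orientations are given as a 3x3 rotation matrix whose columns are the frame's x, y, z axes.
In Python, from rig import env gives the robot as it stands. The module is installed in compiled form; this text tells all that it offers.
- The arm moves only by the shell command python3 -m pendant 'ROWS' [FORCE]. ROWS is JSON, a list of rows, each a list of 7 numbers: the opening, from 0 (shut) to 1 (fully open), then the shift along the tool's x, y, z in m, then the turn, a rotation vector about the tool's x, y, z in rad. A call has 1 to 5 rows; each row is the pose to reach, as a shift and turn from the pose commanded when the call began, along the tool's axes at that moment; what a row does not reach only later rows make up. A row lasts 1/8 s, in which the tool goes at most 62.5 mm and 10.7 degrees, less where a joint would pass 70% of its speed; a pose out of reach is approached as far as the arm can. A call with a gripper value outside its range is refused whole. The fingers move at their own pace and stop on an object; FORCE is the grip in N (left out, the last holds). Time passes only in rows, so rows that repeat a pose let the fingers close. It gives the time, the measured TCP pose, the force, the opening and the grip force at its end, in the units of the state.
- env.observe(): the state, without advancing time (a new reading comes with each control period).
- env.get_image(name): name is "scene" or "side" or "wrist"; returns a dict with "image" (400x640x3 uint8, blue, green, red), "fx", "fy", "cx", "cy" (pixels), "k1" (the pictures are not rectified: a ray, as slopes to the right and down, at radius r is drawn at 1 + k1 r^2 times it, then the intrinsics apply), "pose" (4x4, takes a point from camera to world coordinates). Camera axes: x right, y up, looking along -z (the intrinsics and any distortion apply to the point x, -y, -z); pixel columns grow to the right and rows downward; lengths in m; the calibration is good to about 2 mm. A picture is of the moment at which its call begins. There is no depth.
- env.close_job(): hands the job in; it is judged then, once.
Trained networks look in the newest picture that a camera, given by its name, has taken for a name from the list of things; names that differ only in an ending like _2 or _b are one class to them, and where a whole thing is asked for, a point or a joint stands for the part that bears it (a point fixed in the world has none). Each returns a list of dicts, best first, with "conf" (0 to 1); they miss things now and then, are a little off and sometimes report something else, mostly with a low value. They report only what shows in the picture. A call takes as long as a camera call.
- env.find_in(camera, thing): "bbox" ([centre column, centre row, width, height] in pixels, round what is visible of it).
- env.trace(camera, thing): "mask" (400x640 bool, what is visible of it) and "bbox" ([centre column, centre row, width, height] in pixels, round what is visible of it).
- env.tip_of(camera, thing): "centre" ([column, row] in pixels: a listed point, or the origin of a listed thing).
The state is a dict: "time_s": time; "q": joint angles; "qvel": joint speeds; "joint_efforts": joint torques, N m; "position": TCP position; "tool_rot": TCP orientation; "ft_force": force on the tool from outside, world axes, zero at the start; "wrist_torque": the same for the moment, N m; "grip_width": finger opening in m; "gripper_force": force on a finger pad.
Only numpy, scipy, OpenCV 4.12 (cv2) and the standard library are available. Lean on these libraries where they do the work, as an engineer would, in place of code of your own. Each camera call takes 0.05 s, during which the arm holds its last target. There are 200 camera calls.

### The job

Switch on the potting bench's feeders with the closed fingertips: first press the green end of the rocker on the grey control box fully down, then push the blue plunger in front of the largest pot fully home, then the one in front of the middle-sized pot, then the one in front of the smallest. They stay down by themselves. Do not pick up, shift or knock over the pots or anything else standing on the bench.

Things in the scene. Friction and masses are not known exactly. Their poses are not given: they have to be found in the camera images.
- control: grey box fixed to the bench, 130 (along its x) x 110 x 50 mm high, origin at the centre of its underside. A white paddle rocker 70 x 36 mm lies on top, pivoting about the box's y axis 60 mm above the bench; green mark on its +x end, red mark on its -x end.
- rocker (a joint): rocker angle in rad: 0 = off, green end raised; 0.4 = on, green end fully down (stop). It may start up to 0.03. No spring: it stays where it is left; about 2 N at the green mark moves it.
- rocker_green_end (a point): centre of the green mark on the top face of the paddle, 24 mm from the pivot; about 73 mm above the bench when off, about 10 mm lower when on. Moves with the rocker.
- station_large: feeder station fixed to the bench, carrying the large pot: grey base plate 220 (along its x) x 120 x 12 mm, origin at the centre of its underside. At x = -75 mm (the robot's side) a black housing of 48 mm diameter, top 42 mm above the bench, holds a blue plunger; the pot stands about x = +30 mm; a thin black spout post stands at x = +102 mm, arching back over the pot, 144 mm high.
- plunger_large (a joint): how far the blue plunger in front of the large pot is pushed down, in m: 0 = up, 0.010 = fully home (stop). It may start up to 0.001. No spring: it needs about 3 N and stays where it is left.
- plunger_large_top (a point): centre of the flat top of that plunger, 36 mm diameter, 58 mm above the bench when up, 48 mm when home. Moves with the plunger; pressed straight down.
- pot_large: the large of three terracotta-coloured plastic pots, loose and empty, rim 104 mm diameter, 95 mm high, origin at the centre of its underside, standing on its station's plate. Bystander.
- station_medium: feeder station fixed to the bench, carrying the medium pot: grey base plate 220 (along its x) x 120 x 12 mm, origin at the centre of its underside. At x = -75 mm (the robot's side) a black housing of 48 mm diameter, top 42 mm above the bench, holds a blue plunger; the pot stands about x = +30 mm; a thin black spout post stands at x = +102 mm, arching back over the pot, 144 mm high.
- plunger_medium (a joint): how far the blue plunger in front of the medium pot is pushed down, in m: 0 = up, 0.010 = fully home (stop). It may start up to 0.001. No spring: it needs about 3 N and stays where it is left.
- plunger_medium_top (a point): centre of the flat top of that plunger, 36 mm diameter, 58 mm above the bench when up, 48 mm when home. Moves with the plunger; pressed straight down.
- pot_medium: the medium of three terracotta-coloured plastic pots, loose and empty, rim 84 mm diameter, 78 mm high, origin at the centre of its underside, standing on its station's plate. Bystander.
- station_small: feeder station fixed to the bench, carrying the small pot: grey base plate 220 (along its x) x 120 x 12 mm, origin at the centre of its underside. At x = -75 mm (the robot's side) a black housing of 48 mm diameter, top 42 mm above the bench, holds a blue plunger; the pot stands about x = +30 mm; a thin black spout post stands at x = +102 mm, arching back over the pot, 144 mm high.
- plunger_small (a joint): how far the blue plunger in front of the small pot is pushed down, in m: 0 = up, 0.010 = fully home (stop). It may start up to 0.001. No spring: it needs about 3 N and stays where it is left.
- plunger_small_top (a point): centre of the flat top of that plunger, 36 mm diameter, 58 mm above the bench when up, 48 mm when home. Moves with the plunger; pressed straight down.
- pot_small: the small of three terracotta-coloured plastic pots, loose and empty, rim 64 mm diameter, 60 mm high, origin at the centre of its underside, standing on its station's plate. Bystander.
- saucer: blue glazed saucer, 112 mm diameter, 18 mm high, loose, origin at the centre of its underside. Bystander.
- spray_bottle: white push-button spray bottle, loose and upright, 66 mm diameter, 187 mm high, origin at the centre of its underside. Bystander.
- tamper: wooden tamper standing on its 70 mm disc, 118 mm high, loose, origin at the centre of its underside. Bystander.
- weeder: chrome hand weeder with dark wooden handle, lying flat, 310 mm long along its x (handle to -x, ends at x = -180 and about +132 mm), up to 26 mm high, loose, origin on its length at bench height. Bystander.

How it is judged (in metres and radians):
On the way, in this order (a step that is already met when the one before it is completed fails the run):
1. the green end of the rocker is pressed fully down by the fingers (value of joint rocker above 0.3 rad and contact force between the fingers and control above 0.3 N), for 0.05 s.
2. the large pot's plunger is pushed home by the fingers (value of joint plunger_large above 0.008 m and contact force between the fingers and station_large above 0.3 N), for 0.05 s.
3. then the medium pot's (value of joint plunger_medium above 0.008 m and contact force between the fingers and station_medium above 0.3 N), for 0.05 s.
4. then the small pot's (value of joint plunger_small above 0.008 m and contact force between the fingers and station_small above 0.3 N), for 0.05 s.
At the end, for the whole second after the job is handed in: rocker on (above 0.3 of 0.4 rad), all three plungers at least 7.5 of 10 mm down, every loose thing within 15 mm of where it started, upright (lying tools as they lay) and at rest (value of joint rocker above 0.3 rad and value of joint each of plunger_large, plunger_medium, plunger_small above 0.0075 m and distance of each of pot_large, pot_medium, pot_small, saucer, spray_bottle, tamper, weeder from where it was at the start of the episode below 0.015 m and angle between each of pot_large, pot_medium, pot_small, saucer, spray_bottle, tamper, weeder's own z axis and vertical below 0.2 rad and linear speed of each of pot_large, pot_medium, pot_small, saucer, spray_bottle, tamper, weeder below 0.03 m/s); the robot touches nothing.
It fails at once if a plunger is pushed down while the rocker is still off (value of joint rocker below 0.28 rad and value of joint any of plunger_large, plunger_medium, plunger_small above 0.004 m).
It fails at once if the medium or small pot's plunger is pushed down before the large pot's is home (value of joint plunger_large below 0.0075 m and value of joint any of plunger_medium, plunger_small above 0.004 m).
It fails at once if the small pot's plunger is pushed down before the medium pot's is home (value of joint plunger_medium below 0.0075 m and value of joint plunger_small above 0.004 m).
It fails at once if a pot or other loose thing is lifted, carried, tipped or shifted by more than 15 mm (distance of any of pot_large, pot_medium, pot_small, saucer, spray_bottle, tamper, weeder from where it was at the start of the episode above 0.015 m or angle between any of pot_large, pot_medium, pot_small, saucer, spray_bottle, tamper, weeder's own z axis and vertical above 0.3 rad).
It also fails if it takes over 64 s, if anything falls off the work surface, if the arm or the gripper's body presses on something with over 40 N, if the wrist force passes 120 N, or if a joint passes its speed limit or range.

## Working session

There is one attempt and no reset: what is moved stays moved. The work goes in short steps, Python scripts to look and compute and a shell command to move; the robot and the scene stay as the last step left them, time stands still between calls to the robot, and variables do not carry over. Pictures are saved under pics/ and viewed, at most 10 in all, crops included, and the job is handed in when it is done.

```bash
mkdir -p pics; cat > h.py <<'E'
import numpy as np, cv2
from rig import env
def ray(im,px):
    K=np.array([[im['fx'],0,im['cx']],[0,im['fy'],im['cy']],[0,0,1.]])
    u=cv2.undistortPoints(np.array([[px]],float),K,np.array([im['k1'],0,0,0.]))[0,0]
    P=np.array(im['pose']);return P[:3,3],P[:3,:3]@np.array([u[0],-u[1],-1])
def at_z(im,px,z):
    o,d=ray(im,px);return o+d*(z-o[2])/d[2]
E
python3 - <<'E'
from h import *
Z=dict(rocker_green_end=.073,plunger_large_top=.058,plunger_medium_top=.058,plunger_small_top=.058,pot_large=.012,pot_medium=.012,pot_small=.012,control=0,saucer=0,spray_bottle=0,tamper=0,weeder=0)
for c in ("scene","side"):
    im=env.get_image(c);cv2.imwrite(f"pics/{c}0.png",im['image'])
    print(c,im['pose'][:3,3].round(2))
    for n,z in Z.items():
        for r in env.tip_of(c,n)[:2]:
            print(n,round(r['conf'],2),np.round(r['centre']),at_z(im,r['centre'],z).round(3))
o=env.observe();print(o['time_s'],o['position'],o['tool_rot'])
E
```

```text
scene [1.38 0.19 0.7 ]
rocker_green_end 0.5 [469. 200.] [0.505 0.336 0.073]
plunger_medium_top 0.68 [270. 172.] [ 0.532 -0.177  0.058]
plunger_small_top 0.62 [404. 194.] [0.516 0.177 0.058]
pot_large 0.86 [325. 221.] [0.625 0.003 0.012]
pot_medium 0.6 [258. 209.] [ 0.635 -0.168  0.012]
pot_small 0.7 [403. 193.] [0.451 0.174 0.012]
pot_small 0.55 [398. 233.] [0.61  0.185 0.012]
control 0.94 [463. 215.] [0.476 0.338 0.   ]
control 0.7 [402. 195.] [0.445 0.174 0.   ]
saucer 0.83 [221. 167.] [ 0.48  -0.355  0.   ]
spray_bottle 0.8 [183. 215.] [ 0.707 -0.348  0.   ]
tamper 0.94 [457. 284.] [0.719 0.331 0.   ]
weeder 0.56 [292. 273.] [ 0.801 -0.021  0.   ]
side [ 0.16 -0.69  0.94]
rocker_green_end 0.65 [213. 145.] [0.497 0.328 0.073]
rocker_green_end 0.4 [206. 164.] [0.442 0.262 0.073]
plunger_large_top 0.72 [277. 217.] [ 0.508 -0.018  0.058]
plunger_medium_top 0.62 [318. 255.] [ 0.524 -0.182  0.058]
plunger_small_top 0.45 [241. 180.] [0.5   0.159 0.058]
pot_large 0.88 [313. 205.] [ 0.633 -0.006  0.012]
pot_large 0.63 [213. 145.] [0.523 0.402 0.012]
pot_medium 0.89 [351. 244.] [ 0.633 -0.178  0.012]
pot_medium 0.68 [276. 217.] [0.525 0.016 0.012]
pot_small 0.82 [270. 174.] [0.601 0.175 0.012]
pot_small 0.59 [216. 144.] [0.532 0.399 0.012]
control 0.68 [209. 165.] [0.471 0.336 0.   ]
control 0.68 [273. 217.] [0.523 0.033 0.   ]
saucer 0.65 [351. 326.] [ 0.491 -0.356  0.   ]
saucer 0.5 [263. 179.] [0.577 0.177 0.   ]
spray_bottle 0.91 [419. 279.] [ 0.709 -0.358  0.   ]
tamper 0.42 [274. 137.] [0.709 0.329 0.   ]
tamper 0.37 [340. 256.] [ 0.592 -0.184  0.   ]
weeder 0.61 [366. 189.] [ 0.803 -0.04   0.   ]
1.3 [ 5.49976733e-01 -3.57659736e-06  2.48299660e-01] [[ 2.36835744e-05  9.99999996e-01 -8.50277530e-05]
 [ 1.00000000e+00 -2.36848255e-05 -1.47131417e-05]
 [-1.47151555e-05 -8.50274045e-05 -9.99999996e-01]]
```

View pics/scene0.png

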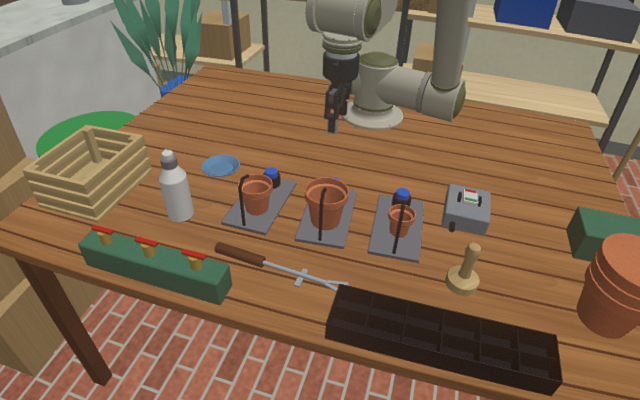

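View pics/side0.png

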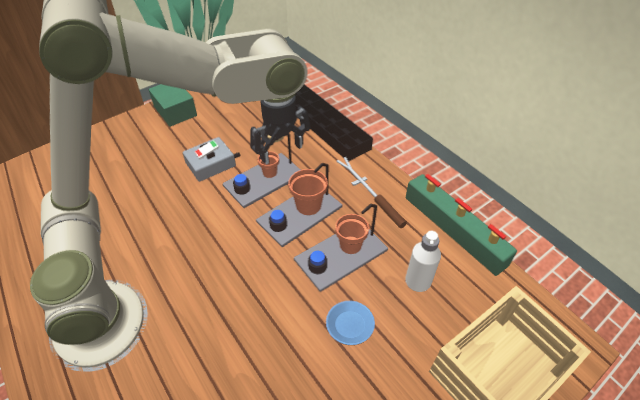

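The two pictures agree. The middle station at y≈0 has the large pot, y≈-0.18 the medium and y≈+0.17 the small. The control box is at (0.475, 0.337), with its green mark on the far side (scene 469,200; side 213,145). Next I'll shut the fingers, go over the box and look with the wrist camera.

```bash
python3 -m pendant '[[0,0.06,-0.02,0,0,0,0],[0,0.12,-0.04,0,0,0,0],[0,0.18,-0.07,0,0,0,0],[0,0.24,-0.09,0,0,0,0],[0,0.28,-0.09,0,0,0,0]]' 30
cat > w.py <<'E'
import sys
from h import *
im=env.get_image("wrist")
if len(sys.argv)>1: cv2.imwrite(f"pics/{sys.argv[1]}.png",im['image'])
Z=dict(rocker_green_end=.073,control=0,plunger_large_top=.058,plunger_medium_top=.058,plunger_small_top=.058,pot_large=.012,pot_medium=.012,pot_small=.012)
for n,z in Z.items():
    for r in env.tip_of("wrist",n)[:2]: print(n,round(r['conf'],2),np.round(r['centre']),at_z(im,r['centre'],z).round(4))
o=env.observe();print(o['time_s'],o['position'].round(4),o['tool_rot'].round(3).tolist(),o['ft_force'].round(2),o['grip_width'])
E
python3 w.py wr1
```

```text
time_s: 1.92
position: [0.4585, 0.2821, 0.2488]
tool_rot: [[-0.001, 1.0, 0.0], [1.0, 0.001, 0.0], [0.0, 0.0, -1.0]]
ft_force: [0.2, -0.0, 0.4]
grip_width: -0.0
gripper_force: 0.0
rocker_green_end 0.67 [369. 119.] [0.5029 0.3367 0.073 ]
control 0.65 [339. 118.] [0.4805 0.3354 0.    ]
plunger_small_top 0.94 [360. 276.] [0.5028 0.1726 0.058 ]
pot_medium 0.26 [362. 274.] [0.5118 0.1503 0.012 ]
pot_small 0.65 [438. 249.] [0.6016 0.1829 0.012 ]
2.375 [0.4603 0.279  0.2484] [[0.002, 1.0, 0.0], [1.0, -0.002, -0.0], [-0.0, 0.0, -1.0]] [0.28 0.47 0.41] -9.864556651007281e-05
```

View pics/wr1.png

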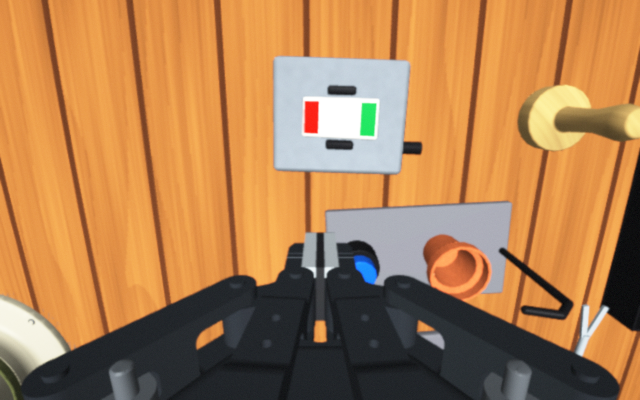

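The wrist picture shows green at (369,119) → (0.503, 0.337), on the +x end as expected, and the small plunger at (360,270). Press the green end.

```bash
python3 -m pendant '[[0,0.057,0.044,0,0,0,0],[0,0.057,0.044,0.05,0,0,0],[0,0.057,0.044,0.1,0,0,0],[0,0.057,0.044,0.145,0,0,0],[0,0.057,0.044,0.15,0,0,0]]'
python3 -m pendant '[[0,0,0,0.006,0,0,0],[0,0,0,0.012,0,0,0],[0,0,0,0.017,0,0,0],[0,0,0,0.019,0,0,0],[0,0,0,0.019,0,0,0]]'
```

```text
time_s: 3.0
position: [0.5031, 0.3358, 0.0959]
tool_rot: [[0.001, 1.0, -0.005], [1.0, -0.001, -0.002], [-0.002, -0.005, -1.0]]
ft_force: [0.0, -0.2, 0.7]
grip_width: 0.0004
gripper_force: 0.0
time_s: 3.62
position: [0.5049, 0.3372, 0.0806]
tool_rot: [[0.0, 1.0, 0.003], [1.0, -0.0, 0.001], [0.001, 0.003, -1.0]]
ft_force: [2.6, -0.2, 6.4]
grip_width: 0.0002
gripper_force: 3.4
```

```bash
python3 -m pendant '[[0,0,0,0.002,0,0,0],[0,0,0,0.004,0,0,0],[0,0,0,0.004,0,0,0],[0,0,0,0.004,0,0,0]]'
```

```text
time_s: 4.12
position: [0.5051, 0.3373, 0.0798]
tool_rot: [[-0.0, 1.0, 0.005], [1.0, 0.0, 0.002], [0.002, 0.005, -1.0]]
ft_force: [-5.4, -4.8, 30.5]
grip_width: -0.0002
gripper_force: 14.5
```

Rocker is on its stop (30 N, no further travel). Up and over to view large and medium plungers.

```bash
python3 -m pendant '[[0,0,0,-0.06,0,0,0],[0,0,0,-0.12,0,0,0],[0,-0.03,-0.02,-0.17,0,0,0],[0,-0.09,-0.04,-0.17,0,0,0],[0,-0.15,-0.04,-0.17,0,0,0]]'
python3 -m pendant '[[0,-0.06,0,0,0,0,0],[0,-0.12,0,0,0,0,0],[0,-0.18,0,0,0,0,0],[0,-0.24,0,0,0,0,0],[0,-0.26,0,0,0,0,0]]'
python3 w.py wr2
```

```text
time_s: 4.75
position: [0.4623, 0.186, 0.246]
tool_rot: [[-0.002, 1.0, 0.0], [1.0, 0.002, 0.0], [0.0, 0.0, -1.0]]
ft_force: [1.5, -0.4, 0.9]
grip_width: 0.0003
gripper_force: 0.0
time_s: 5.38
position: [0.4635, -0.0756, 0.2452]
tool_rot: [[0.003, 1.0, -0.001], [1.0, -0.003, 0.0], [0.0, -0.001, -1.0]]
ft_force: [0.2, -0.3, -0.5]
grip_width: -0.0001
gripper_force: 0.0
plunger_large_top 0.75 [374. 104.] [ 0.5138 -0.0078  0.058 ]
plunger_medium_top 0.64 [377. 277.] [ 0.5242 -0.1841  0.058 ]
pot_large 0.94 [473.  92.] [0.625  0.0053 0.012 ]
pot_medium 0.88 [463. 253.] [ 0.6346 -0.1788  0.012 ]
pot_small 0.74 [462. 251.] [ 0.6329 -0.1758  0.012 ]
5.825 [ 0.464  -0.0721  0.2454] [[-0.002, 1.0, 0.0], [1.0, 0.002, 0.0], [0.0, 0.0, -1.0]] [0.37 0.47 0.44] 2.0722109863173933e-05
```

View pics/wr2.png

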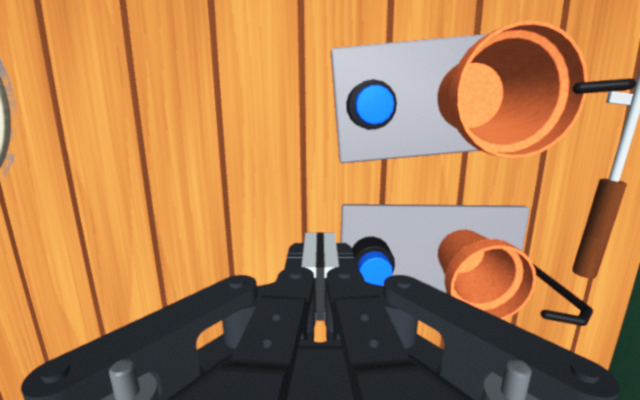

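Wrist shows the large plunger at (376,104) → (0.515, -0.008) and the medium at (376,268) → about (0.525, -0.178). I'll press the large one slightly toward the robot, to stay clear of the pot rim at x≈0.575.

```bash
python3 -m pendant '[[0,0.064,0.044,0,0,0,0],[0,0.064,0.046,0.05,0,0,0],[0,0.064,0.046,0.11,0,0,0],[0,0.064,0.046,0.155,0,0,0],[0,0.064,0.046,0.164,0,0,0]]'
python3 -m pendant '[[0,0,0,0.006,0,0,0],[0,0,0,0.012,0,0,0],[0,0,0,0.016,0,0,0],[0,0,0,0.018,0,0,0],[0,0,0,0.018,0,0,0]]'
```

```text
time_s: 6.45
position: [0.5089, -0.0082, 0.0794]
tool_rot: [[-0.001, 1.0, -0.005], [1.0, 0.001, 0.001], [0.001, -0.005, -1.0]]
ft_force: [-0.0, -0.2, 0.3]
grip_width: -0.0003
gripper_force: 0.0
time_s: 7.08
position: [0.5108, -0.0091, 0.0649]
tool_rot: [[0.0, 1.0, 0.003], [1.0, -0.0, -0.001], [-0.001, 0.003, -1.0]]
ft_force: [-1.3, 2.5, 13.3]
grip_width: 0.0
gripper_force: 6.8
```

```bash
python3 -m pendant '[[0,0,0,0.002,0,0,0],[0,0,0,0.002,0,0,0],[0,0,0,0.002,0,0,0]]'
python3 -m pendant '[[0,0,0,-0.06,0,0,0],[0,0,0,-0.12,0,0,0],[0,-0.03,0,-0.18,0,0,0],[0,-0.09,0.01,-0.18,0,0,0],[0,-0.15,0.01,-0.18,0,0,0]]'
```

```text
time_s: 7.45
position: [0.5109, -0.0091, 0.0647]
tool_rot: [[-0.0, 1.0, 0.005], [1.0, 0.0, -0.001], [-0.001, 0.005, -1.0]]
ft_force: [-7.9, 2.7, 33.9]
grip_width: 0.0001
gripper_force: 17.1
time_s: 8.07
position: [0.5202, -0.1607, 0.2425]
tool_rot: [[-0.001, 1.0, 0.002], [1.0, 0.001, -0.001], [-0.001, 0.002, -1.0]]
ft_force: [0.3, -0.6, -0.5]
grip_width: -0.0004
gripper_force: 0.0
```

Large plunger is home (34 N, stopped at tip height 48 mm). Now the medium.

```bash
python3 -m pendant '[[0,-0.02,0.002,0,0,0,0],[0,-0.02,0.002,0.05,0,0,0],[0,-0.02,0.002,0.11,0,0,0],[0,-0.02,0.002,0.152,0,0,0],[0,-0.02,0.002,0.161,0,0,0]]'
python3 -m pendant '[[0,0,0,0.006,0,0,0],[0,0,0,0.012,0,0,0],[0,0,0,0.017,0,0,0],[0,0,0,0.02,0,0,0],[0,0,0,0.02,0,0,0]]'
```

```text
time_s: 8.7
position: [0.521, -0.1779, 0.0783]
tool_rot: [[-0.0, 1.0, -0.004], [1.0, 0.0, 0.003], [0.003, -0.004, -1.0]]
ft_force: [0.4, -0.5, 0.3]
grip_width: -0.0
gripper_force: 0.0
time_s: 9.32
position: [0.5229, -0.1792, 0.0647]
tool_rot: [[-0.0, 1.0, 0.004], [1.0, 0.0, -0.003], [-0.003, 0.004, -1.0]]
ft_force: [-9.0, 4.9, 38.0]
grip_width: 0.0
gripper_force: 18.7
```

```bash
python3 -m pendant '[[0,0,0,-0.06,0,0,0],[0,0,0,-0.12,0,0,0],[0,0.03,0,-0.18,0,0,0],[0,0.09,-0.02,-0.18,0,0,0],[0,0.15,-0.04,-0.18,0,0,0]]'
python3 -m pendant '[[0,0.06,0,0,0,0,0],[0,0.12,0,0,0,0,0],[0,0.14,0,0,0,0,0],[0,0.14,0,0,0,0,0]]'
python3 w.py wr3
```

```text
time_s: 9.95
position: [0.4827, -0.0312, 0.2414]
tool_rot: [[0.001, 1.0, 0.003], [1.0, -0.001, -0.001], [-0.001, 0.003, -1.0]]
ft_force: [0.8, 0.6, -0.2]
grip_width: 0.0001
gripper_force: 0.0
time_s: 10.45
position: [0.4829, 0.1087, 0.2406]
tool_rot: [[-0.003, 1.0, 0.001], [1.0, 0.003, -0.0], [-0.0, 0.001, -1.0]]
ft_force: [-1.1, -1.0, 0.1]
grip_width: -0.0003
gripper_force: 0.0
plunger_large_top 0.42 [349. 278.] [0.5144 0.001  0.058 ]
plunger_large_top 0.37 [437. 100.] [0.5897 0.1802 0.058 ]
plunger_small_top 0.84 [340. 111.] [0.5016 0.1704 0.058 ]
plunger_small_top 0.18 [348. 278.] [0.5134 0.0022 0.058 ]
pot_large 0.81 [438. 257.] [0.6235 0.0037 0.012 ]
pot_small 0.71 [437. 100.] [0.6054 0.1813 0.012 ]
10.9 [0.4832 0.1071 0.2403] [[0.001, 1.0, 0.0], [1.0, -0.001, -0.0], [-0.0, 0.0, -1.0]] [ 0.25 -0.19  0.58] 0.00011677677838221012
```

View pics/wr3.png

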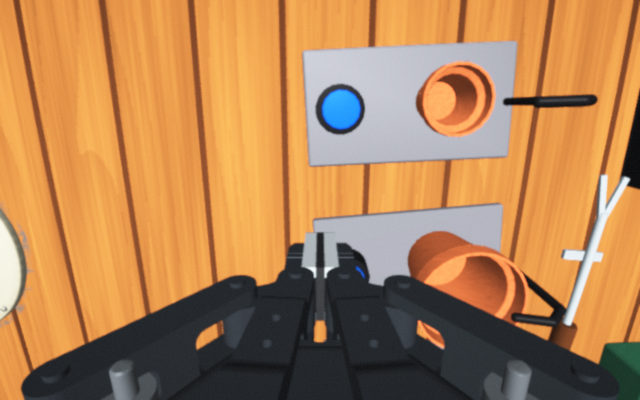

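Small plunger is at (341,109) → (0.502, 0.172), agreeing with the first estimate. Pots stand undisturbed. The shift is +0.064 in tool x and +0.018 in tool y.

```bash
python3 -m pendant '[[0,0.06,0.018,0,0,0,0],[0,0.064,0.018,0.05,0,0,0],[0,0.064,0.018,0.11,0,0,0],[0,0.064,0.018,0.151,0,0,0],[0,0.064,0.018,0.16,0,0,0]]'
python3 -m pendant '[[0,0,0,0.006,0,0,0],[0,0,0,0.012,0,0,0],[0,0,0,0.017,0,0,0],[0,0,0,0.02,0,0,0],[0,0,0,0.02,0,0,0]]'
```

```text
time_s: 11.52
position: [0.5002, 0.1713, 0.0784]
tool_rot: [[0.0, 1.0, -0.004], [1.0, -0.0, -0.0], [-0.0, -0.004, -1.0]]
ft_force: [0.3, -0.3, 0.5]
grip_width: -0.0001
gripper_force: 0.0
time_s: 12.15
position: [0.5021, 0.1716, 0.0647]
tool_rot: [[-0.0, 1.0, 0.005], [1.0, 0.0, 0.0], [0.0, 0.005, -1.0]]
ft_force: [-11.1, -3.7, 41.0]
grip_width: 0.0004
gripper_force: 20.3
```

Home. Raise and take a last look.

```bash
python3 -m pendant '[[0,0,0,-0.06,0,0,0],[0,0,0,-0.12,0,0,0],[0,0,0,-0.18,0,0,0],[0,0,0,-0.2,0,0,0],[0,0,0,-0.2,0,0,0]]'
python3 - <<'E'
from h import *
a=env.get_image("scene")['image'];b=env.get_image("side")['image']
cv2.imwrite("pics/end.png",np.vstack([a[130:310,150:550],b[100:340,150:550]]))
E
```

```text
time_s: 12.78
position: [0.5015, 0.1717, 0.2618]
tool_rot: [[-0.0, 1.0, 0.004], [1.0, 0.0, 0.001], [0.001, 0.004, -1.0]]
ft_force: [0.7, -0.4, -0.2]
grip_width: 0.0
gripper_force: 0.0
```

View pics/end.png

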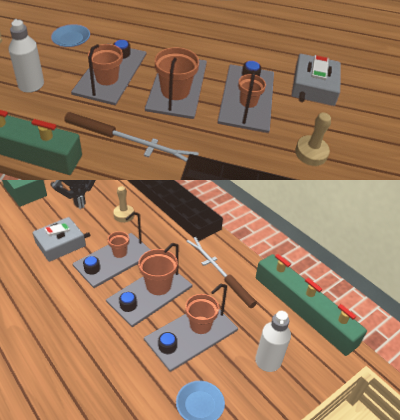

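The final picture shows the rocker tipped to green (320,70), all three plungers down, and every loose thing standing in place.

```bash
python3 -c "
from rig import env
print(env.close_job())"
```

```text
the job is handed in; nothing more can be done
None
```

The job is handed in, though no verdict came back: the rocker was pressed on, then the large, medium and small plungers were each pushed to their stops in that order, and the last pictures show nothing else visibly moved.

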